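Push a stuck cork out of a tilting tube

TASK

A cork is stuck at the bottom of the clear tube in the tilting stand. Tip the tube upright to its stop (pressing its lever down does this), then take the long push rod out of its wooden block and push it down the tube until its collar rests on the tube's mouth, so that the cork drops into the dish below. Leave the rod in the upright tube and the cork in the dish.

Things in the scene. Friction and masses are not known exactly. Their poses are not given: they have to be found in the camera images.
- tube_mouth (a point): centre of the upper mouth of a clear tube 100 mm long, open both ends; z axis along the tube, out of the mouth. Bore 32 mm, outside 38; the last 14 mm flare to 44 inside, 50 outside at the rim. It turns on a level hinge 60 mm below this point, 95 mm above the worktop. At the start it leans 35 degrees, mouth 144 mm high. Upright it meets a stop, mouth 155 mm high
- rod_grip (a point): centre of the waisted wooden handle (50 mm long, 19 to 22 thick) on top of the steel push rod, 167 mm long, 0.1 kg; z up along it. It is 30 mm above the underside of the round collar (52 mm wide, 5 thick) and 142 mm above the tip. Shaft 16 mm thick, 26 just below the collar. Its lowest 44 mm stand in a fixed wooden block 50 mm high. (A shorter tool with a wide foot and no collar is not needed)
- cork_mid (a point): middle of the cork, 22 mm high, 20 to 24 mm wide, wide end towards the mouth, wedged by three small spring leaves in the lowest 25 mm of the tube; the rod must push it about 20 mm with 3 to 10 N to free it. With the collar on the mouth the rod's tip stands 12 mm out of the tube's lower end. (Keep the wrist clear of the wall cabinet: front about 0.6 m ahead of the robot, underside 0.58 m high)
- stand: fixed steel stand; origin on the worktop below the hinge, at the centre of the white dish (64 mm wide, rim 23 mm high). Hinge along x; the mouth leans to +y. On the -y side the tube carries a lever with a black pad (28 x 38 mm, 62 to 100 mm from the hinge, top 145 mm high at the start): press it down 72 mm out from the hinge, 2 to 8 N, till it stops level, pad top 99 mm high; it stays where left
There are look-alikes about, which are no part of the job. What is shaped like the part that bears rod_grip but orange or purple is not meant.

How it is judged:
By the outcome, as a careful person would: the job done as asked, in the order asked, and still so for the second after the job is handed in, with the robot touching nothing.
It also fails if it takes over 48 s, if anything falls off the work surface, if the arm or the gripper's body presses on something with over 40 N, if the wrist force passes 120 N, or if a joint passes its speed limit or range.

ROBOT

A 6-joint arm with a two-finger parallel gripper is mounted at the origin on a cart in front of the work surface, level with it; the furniture and walls round the work are solid. World frame = base frame: x ahead of the robot, y to its left, z up, the work surface at z = 0. Lengths are in m, angles in rad, forces in N, time in s.
With the tool pointing down it reaches from about 0.375 to 0.925 m from the base axis. Payload 5.7 kg.
Tool frame: the origin (TCP) lies midway between the tips of the shut fingers; the grasp point (between the pads) lies 19 mm behind it; z points along the fingers, y is the direction in which the jaws open and shut (so a half turn about z gives the same grasp; the last joint's range is limited). The gripper opens to 85 mm and grips with 20 to 120 N. Pads are 22 mm wide; open, the fingers measure 114 mm over their backs; the gripper's body (76 mm by 85 mm) begins 54 mm behind the grasp point. The pads swing forward as they close: fully open they stand 13 mm farther back than shut.
Start: joints at [1.003, 0.359, 1.51, -0, 1.272, -0.115], TCP at [0.262, 0.54, 0.231] pointing down, gripper open.
Joint ranges: [-2.97, 2.97], [-1.01, 2.36], [0.21, 2.38], [-0.96, 4.11], [0.2, 2.71], [-2.98, 2.98]. Speed limits (rad/s): [2.39, 2.39, 3.14, 3.14, 3.14, 3.14].

INTERFACE

Orientations are given as a unit quaternion [x, y, z, w].
In Python, from plant import monitor, imaging, job gives the robot as it stands.
- The arm moves only by the tool move_arm, never from a script. Its arguments are lists of equal length, an entry for each row: "delta_pos": the shift along the tool's x, y, z in m, a list of three; "angular": the turn, a rotation vector about the tool's x, y, z in degrees, a list of three; "fingers": the opening, from 0 (shut) to 1 (fully open). In form: {"delta_pos": [[x, y, z], ...], "angular": [[rx, ry, rz], ...], "fingers": [fingers, ...]}. A call has 1 to 12 rows; each row is the pose to reach, as a shift and turn from the pose measured when the call began, along the tool's axes at that moment; what a row does not reach only later rows make up. A row lasts 1/12 s, in which the tool goes at most 41.7 mm and 7.16 degrees, less where a joint would pass 70% of its speed; a pose out of reach is approached as far as the arm can. A call with a gripper value outside its range is refused whole. The fingers move at their own pace and stop on an object; "force" is the grip in N (left out, the last holds). Time passes only in rows, so rows that repeat a pose let the fingers close. It gives the time, the measured TCP pose, the force and the opening at its end, in the units of the state.
- monitor.sense(): the state, without advancing time (a new reading comes with each control period).
- imaging.grab_frame(name): name is "scene" or "top" or "wrist"; returns the picture (384x512x3 uint8, red, green, blue); there is no depth.
- imaging.camera_info(name): a dict with "mtx" (3x3 intrinsics, pixels), "view" (4x4, takes a point from world to camera coordinates). Camera axes: x right, y up, looking along -z (the intrinsics and any distortion apply to the point x, -y, -z); pixel columns grow to the right and rows downward; lengths in m; the calibration is good to about 2 mm. A picture is of the moment at which its call begins: read the wrist's pose just before it. camera_info takes no time and is no camera call; for the wrist camera it gives the pose at the moment of the call.
- job.job_done(): hands the job in, once; it reports no verdict.
The state is a dict: "clock": time; "joint_pos": joint angles; "qvel": joint speeds; "joint_efforts": joint torques, N m; "tcp_pos": TCP position; "orientation": TCP orientation; "wrist_force": force on the tool from outside, world axes, zero at the start; "torque": the same for the moment, N m; "width": finger opening in m.
Only numpy, scipy, OpenCV 4.12 (cv2) and the standard library are available. Lean on these libraries where they do the work, as an engineer would, in place of code of your own. Each camera call takes 0.05 s, during which the arm holds its last target. There are 200 camera calls.

## Working session

There is one attempt and no reset: what is moved stays moved. The work goes in short steps, Python scripts to look and compute and a tool call to move; the robot and the scene stay as the last step left them, time stands still between calls to the robot, and variables do not carry over. Pictures are saved under pics/ and viewed, about 8 in all and at most 12, crops included, and the job is handed in when it is done.

Besides the shell and the picture viewer there is one more tool, called after "Emit:" as name(argument=value, ...) on one line, values as JSON. move_arm: Moves the arm, as the interface text tells. Its arguments: {"type":"object","properties":{"delta_pos":{"type":"array","items":{"type":"array","items":{"type":"number"}}},"angular":{"type":"array","items":{"type":"array","items":{"type":"number"}}},"fingers":{"type":"array","items":{"type":"number"}},"force":{"type":"number"}},"required":["delta_pos","angular","fingers"]}

```bash
ls; mkdir -p pics; cat > h.py <<'E'
import numpy as np, cv2
from plant import monitor, imaging, job
from scipy.spatial.transform import Rotation as R
def ray(info,u,v):
    K=np.array(info["mtx"]);V=np.array(info["view"])
    d=np.linalg.inv(K)@[u,v,1]; d=np.array([d[0],-d[1],-d[2]])
    Rm=V[:3,:3];c=-Rm.T@V[:3,3];d=Rm.T@d
    return c,d/np.linalg.norm(d)
def plane(info,u,v,z):
    c,d=ray(info,u,v);return c+d*(z-c[2])/d[2]
def tri(*obs):
    A=np.zeros((3,3));b=np.zeros(3)
    for i,u,v in obs:
        c,d=ray(i,u,v);P=np.eye(3)-np.outer(d,d);A+=P;b+=P@c
    p=np.linalg.solve(A,b);return p,[np.linalg.norm(np.cross(p-ray(i,u,v)[0],ray(i,u,v)[1])) for i,u,v in obs]
def proj(info,p):
    K=np.array(info["mtx"]);V=np.array(info["view"]);q=V[:3,:3]@p+V[:3,3];q=K@[q[0],-q[1],-q[2]];return q[:2]/q[2]
def save(name,f): cv2.imwrite("pics/"+f,cv2.cvtColor(imaging.grab_frame(name),cv2.COLOR_RGB2BGR))
E
python3 - <<'E'
from h import *
import json
print(monitor.sense())
for n in("scene","top","wrist"):
    i=imaging.camera_info(n);print(n,{k:np.round(v,3).tolist() if k in("mtx","view") else v for k,v in i.items()})
    save(n,n+"0.png")
a=cv2.imread("pics/scene0.png");b=cv2.imread("pics/top0.png");c=cv2.imread("pics/wrist0.png")
s=np.hstack([a,b]);
E
```

```text
pics
{'clock': 0.0, 'joint_pos': array([ 1.00287006e+00,  3.59530938e-01,  1.51145425e+00, -2.27618968e-05,
        1.27250783e+00, -1.15088130e-01]), 'qvel': array([ 0.00149884, -0.00167345, -0.00178366, -0.00020736,  0.00058976,
        0.0009648 ]), 'joint_efforts': array([ 4.02736368e-04, -5.27627134e+01, -2.78623223e+01, -4.04645843e-04,
        1.33116287e-02,  4.21283147e-06]), 'tcp_pos': array([0.26214213, 0.53893021, 0.23042985]), 'orientation': array([ 2.24486067e-01,  9.74476835e-01, -8.98954179e-04, -3.07976786e-04]), 'wrist_force': array([ 0.37516086, -0.69726782,  0.59070775]), 'torque': array([-0.02490713,  0.00237006, -0.0418701 ]), 'width': 0.08552858508172247}
scene {'mtx': [[403.513, 0.0, 251.052], [0.0, 403.513, 194.096], [0.0, 0.0, 1.0]], 'view': [[0.62, -0.784, -0.007, -0.405], [0.377, 0.29, 0.879, -0.199], [-0.688, -0.548, 0.476, -1.003], [0.0, 0.0, 0.0, 1.0]]}
top {'mtx': [[381.732, 0.0, 260.562], [0.0, 381.732, 187.758], [0.0, 0.0, 1.0]], 'view': [[0.015, -0.999, 0.03, -0.189], [0.984, 0.02, 0.175, -0.45], [-0.176, 0.027, 0.984, -1.259], [0.0, 0.0, 0.0, 1.0]]}
wrist {'mtx': [[302.603, 0.0, 261.83], [0.0, 302.603, 190.731], [0.0, 0.0, 1.0]], 'view': [[0.438, 0.899, -0.003, -0.598], [-0.865, 0.42, -0.274, 0.036], [-0.245, 0.123, 0.962, -0.38], [0.0, 0.0, 0.0, 1.0]]}
```

View pics/scene0.png

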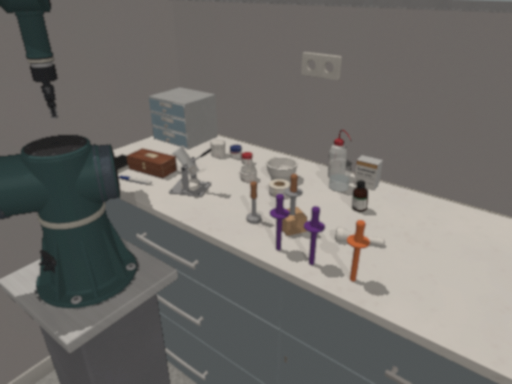

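View pics/top0.png

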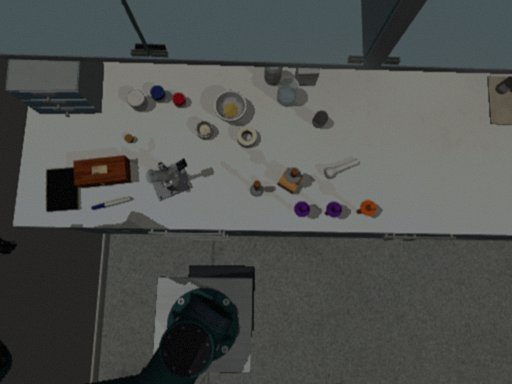

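```bash
python3 - <<'E'
from h import *
a=cv2.imread("pics/scene0.png");b=cv2.imread("pics/top0.png")
r=lambda im,x,y,w,h:cv2.resize(im[y:y+h,x:x+w],(400,300),interpolation=cv2.INTER_CUBIC)
m=np.vstack([np.hstack([r(a,160,135,80,60),r(a,235,165,100,75)]),np.hstack([r(b,140,145,80,60),r(b,240,155,80,60)])])
m=cv2.convertScaleAbs(m,alpha=1.4)
cv2.imwrite("pics/crop1.png",m)
t=imaging.camera_info("top");s=imaging.camera_info("scene")
print(plane(t,172,180,0.1),plane(t,292,173,0.18))
E
```

```text
[0.46239983 0.10850654 0.1       ] [ 0.47630809 -0.27311434  0.18      ]
```

View pics/crop1.png

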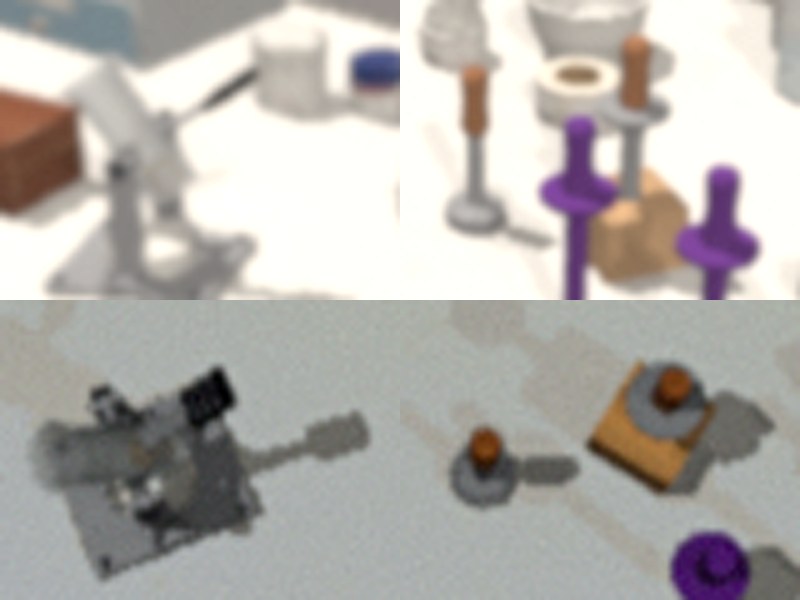

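```bash
cat >> h.py <<'E'
def blob(im,mask,x,y,w,h):
    m=np.zeros(im.shape[:2],np.uint8);m[y:y+h,x:x+w]=mask[y:y+h,x:x+w]
    n,l,s,c=cv2.connectedComponentsWithStats(m.astype(np.uint8));k=1+np.argmax(s[1:,4]);return c[k],s[k],l==k
def tool():
    s=monitor.sense();return s["tcp_pos"],R.from_quat(s["orientation"])
def goto(p,yaw=None):
    "shift in tool axes and rotation vector deg to reach p pointing down, tool x at yaw"
    t,r=tool();d=r.inv().apply(np.array(p)-t);a=None
    if yaw is not None:
        x=np.array([np.cos(yaw),np.sin(yaw),0]);z=np.array([0,0,-1.]);y=np.cross(z,x)
        a=np.degrees((r.inv()*R.from_matrix(np.c_[x,y,z])).as_rotvec())
    return np.round(d,4),a if a is None else np.round(a,2)
E
python3 - <<'E'
from h import *
a=cv2.imread("pics/scene0.png").astype(int);b=cv2.imread("pics/top0.png").astype(int)
t=imaging.camera_info("top");s=imaging.camera_info("scene")
bk=lambda im,th:(im.max(2)<th)
cp,st,_=blob(b,bk(b,45),172,155,18,20);print("pad top",cp,st)
for th in(60,90):
  cs,ss,_=blob(a,bk(a,th),198,145,20,16);print("pad scene",cs,ss)
print(tri((t,*cp),(s,*cs)), plane(t,*cp,0.143))
br=lambda im:((im[...,2]-im[...,0])>45)
hs,ss,_=blob(a,br(a),287,172,14,22);print("h scene",hs,ss)
ht,st,_=blob(b,br(b),288,164,14,14);print("h top",ht,st)
print(tri((t,*ht),(s,hs[0],ss[1]+2)))
# base-plate edges on the top view z~0.005
for u,v in((140+105/5,145+275/5),(140+260/5,145+210/5),(140+70/5,145+180/5)):print(plane(t,u,v,0.005))
print("mouth",plane(t,150,176,0.144),"mouth tri",tri((t,150,176),(s,160+95/5,135+85/5)))
w=imaging.camera_info("wrist");V=np.array(w["view"]);p,r=tool()
c=-V[:3,:3].T@V[:3,3];print("cam in tool",r.inv().apply(c-p),"look",r.inv().apply(-V[2,:3]))
print("tool R",r.as_matrix().round(3))
E
```

```text
pad top [180.7654321 165.0617284] [176 159  11  13  81]Traceback (most recent call last):
  File "<stdin>", line 7, in <module>
  File "h.py", line 21, in blob
    n,l,s,c=cv2.connectedComponentsWithStats(m.astype(np.uint8));k=1+np.argmax(s[1:,4]);return c[k],s[k],l==k
                                                                     ~~~~~~~~~^^^^^^^^^
    return _wrapfunc(a, 'argmax', axis=axis, out=out, **kwds)
    return bound(*args, **kwds)
ValueError: attempt to get argmax of an empty sequence
```

```bash
python3 - <<'E'
from h import *
a=cv2.imread("pics/scene0.png").astype(int);b=cv2.imread("pics/top0.png").astype(int)
t=imaging.camera_info("top");s=imaging.camera_info("scene")
print("pad",tri((t,181.5,165),(s,206,152.6)), plane(t,181.5,165,0.143))
br=lambda im:((im[...,2]-im[...,0])>45)
hs,ss,_=blob(a,br(a),287,172,14,22);print("h scene",hs,ss)
ht,st,_=blob(b,br(b),288,164,14,14);print("h top",ht,st)
print(tri((t,*ht),(s,hs[0],ss[1]+2)))
for u,v in((140+105/5,145+275/5),(140+260/5,145+210/5),(140+70/5,145+180/5)):print(plane(t,u,v,0.005))
print("mouth",plane(t,150,176,0.144),"mouth tri",tri((t,150,176),(s,160+95/5,135+85/5)))
w=imaging.camera_info("wrist");V=np.array(w["view"]);p,r=tool()
c=-V[:3,:3].T@V[:3,3];print("cam in tool",r.inv().apply(c-p),"look",r.inv().apply(-V[2,:3]))
print("tool R",r.as_matrix().round(3))
E
```

```text
pad (array([0.50460142, 0.07196772, 0.14020785]), [np.float64(0.0014823118190933414), np.float64(0.0014823118190931746)]) [0.50285499 0.07246202 0.143     ]
h scene [293.62121212 181.57575758] [291 174   6  17  66]
h top [294.4  171.56] [292 169   6   6  25]
(array([ 0.48408443, -0.28233815,  0.16753378]), [np.float64(0.0004416462167726335), np.float64(0.0004416462167727365)])
[0.40958993 0.16216393 0.005     ]
[0.45743611 0.0574974  0.005     ]
[0.47604855 0.19043178 0.005     ]
mouth [0.46516671 0.16844281 0.144     ] mouth tri (array([0.47122843, 0.16994839, 0.12862514]), [np.float64(0.0039000161509881873), np.float64(0.0039000161509880954)])
cam in tool [ 0.06918806 -0.00058116 -0.14285921] look [-0.27392983 -0.00147921  0.96174854]
tool R [[-0.899  0.437 -0.001]
 [ 0.437  0.899 -0.001]
 [ 0.    -0.002 -1.   ]]
```

```bash
python3 - <<'E'
from h import *
print(goto([0.468,0.163,0.31],np.radians(112)))
E
```

```text
(array([-0.3496, -0.2483, -0.0791]), array([-9.000e-02,  2.000e-02,  4.206e+01]))
```

Emit:
move_arm(delta_pos=[[-0.35, -0.248, -0.079], [-0.35, -0.248, -0.079], [-0.35, -0.248, -0.079], [-0.35, -0.248, -0.079], [-0.35, -0.248, -0.079], [-0.35, -0.248, -0.079], [-0.35, -0.248, -0.079], [-0.35, -0.248, -0.079], [-0.35, -0.248, -0.079], [-0.35, -0.248, -0.079], [-0.35, -0.248, -0.079], [-0.35, -0.248, -0.079]], angular=[[0, 0, 42], [0, 0, 42], [0, 0, 42], [0, 0, 42], [0, 0, 42], [0, 0, 42], [0, 0, 42], [0, 0, 42], [0, 0, 42], [0, 0, 42], [0, 0, 42], [0, 0, 42]], fingers=[0, 0, 0, 0, 0, 0, 0, 0, 0, 0, 0, 0], force=60)

```text
clock: 1.15
tcp_pos: [0.4711, 0.1595, 0.3108]
orientation: [0.561, 0.828, -0.001, 0.001]
wrist_force: [-0.1, 0.9, 0.4]
width: 0.0003
```

```bash
python3 - <<'E'
from h import *
import pickle
print(tool()[0]);w=imaging.camera_info("wrist");save("wrist","w1.png");pickle.dump(w,open("w1.pkl","wb"))
print(monitor.sense()["qvel"].round(2), proj(w,np.array([.503,.072,.143])),proj(w,np.array([.4775,.135,.095])))
E
```

```text
[0.47105711 0.15953726 0.31078072]
[ 0.05 -0.    0.03  0.02  0.    0.02] [259.76641053 252.25727543] [259.71042977 183.52478847]
```

View pics/w1.png

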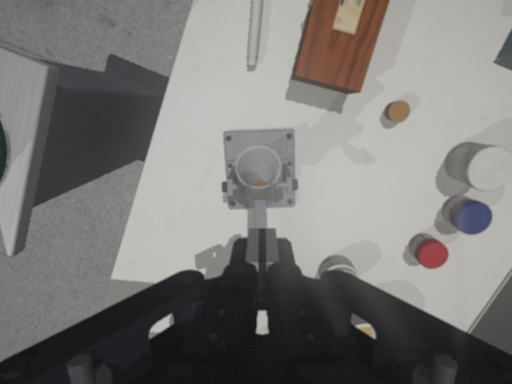

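```bash
python3 - <<'E'
from h import *
import pickle
w=pickle.load(open("w1.pkl","rb"));t=imaging.camera_info("top");s=imaging.camera_info("scene")
im=cv2.imread("pics/w1.png")
m=cv2.convertScaleAbs(cv2.resize(im[120:270,190:330],(560,600),interpolation=cv2.INTER_CUBIC),alpha=1.3);cv2.imwrite("pics/c2.png",m)
a=plane(w,226,187,.095);b=plane(w,294,185,.095);h=(a+b)/2;print("hinge",a,b,h,"yaw",np.degrees(np.arctan2(*(b-a)[[1,0]])))
print("mouth",plane(w,258,165,.144),"tri",tri((w,258,165),(t,150,176)))
E
```

```text
hinge [0.44067691 0.11551235 0.095     ] [0.51722595 0.14888009 0.095     ] [0.47895143 0.13219622 0.095     ] yaw 23.55239541777568
mouth [0.46405733 0.16497055 0.144     ] tri (array([0.46359862, 0.16641698, 0.15162369]), [np.float64(1.0962321086358722e-05), np.float64(1.0962321086342218e-05)])
```

View pics/c2.png

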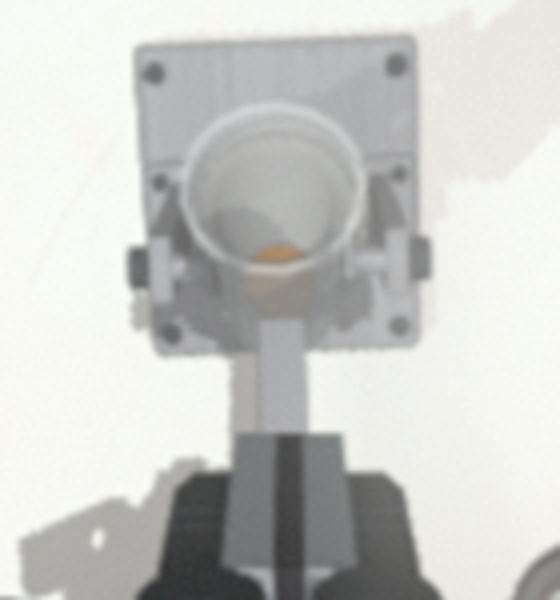

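```bash
python3 - <<'E'
from h import *
print(goto([0.507,0.066,0.165],np.radians(113)))
E
```

```text
(array([-0.1023, -0.0006,  0.1453]), array([-0.04,  0.06, -1.16]))
```

Emit:
move_arm(delta_pos=[[-0.04, 0, 0.02], [-0.08, 0, 0.05], [-0.102, -0.001, 0.09], [-0.102, -0.001, 0.13], [-0.102, -0.001, 0.145], [-0.102, -0.001, 0.155], [-0.102, -0.001, 0.167], [-0.102, -0.001, 0.179], [-0.102, -0.001, 0.191], [-0.102, -0.001, 0.199], [-0.102, -0.001, 0.206], [-0.102, -0.001, 0.209]], angular=[[0, 0, -1], [0, 0, -1], [0, 0, -1], [0, 0, -1], [0, 0, -1], [0, 0, -1], [0, 0, -1], [0, 0, -1], [0, 0, -1], [0, 0, -1], [0, 0, -1], [0, 0, -1]], fingers=[0, 0, 0, 0, 0, 0, 0, 0, 0, 0, 0, 0])

```text
clock: 2.2
tcp_pos: [0.5066, 0.0669, 0.1011]
orientation: [0.553, 0.833, -0.0, 0.0]
wrist_force: [0.5, -0.6, 2.3]
width: 0.0003
```

Emit:
move_arm(delta_pos=[[0, 0, 0.002], [0, 0, 0.004], [0, 0, 0.005], [0, 0, 0.006], [0, 0, 0.006]], angular=[[0, 0, 0], [0, 0, 0], [0, 0, 0], [0, 0, 0], [0, 0, 0]], fingers=[0, 0, 0, 0, 0])

```text
clock: 2.62
tcp_pos: [0.5069, 0.0673, 0.0984]
orientation: [0.553, 0.833, 0.0, 0.001]
wrist_force: [-7.8, 0.4, 33.0]
width: -0.0002
```

Emit:
move_arm(delta_pos=[[0, 0, -0.02], [0, 0, -0.06], [0, 0, -0.1], [0, 0, -0.14], [0, 0, -0.18], [0, 0, -0.21], [0, 0, -0.21], [0, 0, -0.21]], angular=[[0, 0, 0], [0, 0, 0], [0, 0, 0], [0, 0, 0], [0, 0, 0], [0, 0, 0], [0, 0, 0], [0, 0, 0]], fingers=[0, 0, 0, 1, 1, 1, 1, 1])

```text
clock: 3.28
tcp_pos: [0.5077, 0.0677, 0.3109]
orientation: [0.553, 0.833, 0.002, 0.003]
wrist_force: [-0.7, 0.1, 0.6]
width: 0.0603
```

```bash
python3 - <<'E'
from h import *
import pickle
w=imaging.camera_info("wrist");save("wrist","w2.png");save("top","t2.png");pickle.dump(w,open("w2.pkl","wb"))
m=np.array([.479,.132,.155]);u=proj(w,m);print(u,tool()[0])
im=cv2.imread("pics/w2.png");x,y=(u-[70,60]).astype(int);x=max(x,0);y=max(y,0);print(x,y)
m=cv2.convertScaleAbs(cv2.resize(im[y:y+120,x:x+140],(700,600),interpolation=cv2.INTER_CUBIC),alpha=1.3);cv2.imwrite("pics/c3.png",m)
print(goto([.484-.03,-.282+.01,.33],np.radians(113)))
E
```

```text
[259.96588517 102.03893422] [0.5056695  0.06760109 0.30767718]
189 42
(array([-0.2927, -0.1797, -0.0222]), array([ 0.  ,  0.03, -0.1 ]))
```

View pics/c3.png

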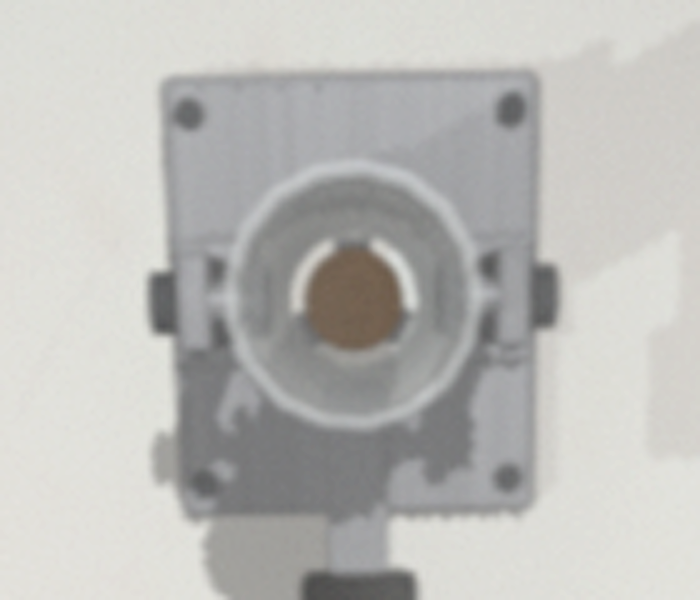

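```bash
python3 - <<'E'
from h import *
import pickle
w=pickle.load(open("w2.pkl","rb"));t=imaging.camera_info("top")
for z in(.15,.155,.16):print("mouth",plane(w,259.7,100.7,z))
b=cv2.imread("pics/t2.png").astype(int)
pm=(b[...,2]-b[...,1]>30)&(b[...,0]-b[...,1]>40)
for x in(294,326):
    c,st,_=blob(b,pm,x,198,17,20);print(c,plane(t,*c,.12))
yaw=np.radians(158);d=np.array([np.cos(yaw),np.sin(yaw)])
print(goto([*(np.array([.484,-.282])+.03*d),.33],yaw))
E
```

```text
mouth [0.47827393 0.13305359 0.15      ]
mouth [0.47829756 0.13302217 0.155     ]
mouth [0.47832118 0.13299075 0.16      ]
[301.57894737 208.84962406] [ 0.37345819 -0.31040945  0.12      ]
[333.33070866 209.4015748 ] [ 0.37355043 -0.41206274  0.12      ]
(array([-0.2925, -0.1772, -0.0222]), array([-1.00e-02,  3.00e-02, -4.51e+01]))
```

Emit:
move_arm(delta_pos=[[-0.293, -0.177, -0.022], [-0.293, -0.177, -0.022], [-0.293, -0.177, -0.022], [-0.293, -0.177, -0.022], [-0.293, -0.177, -0.022], [-0.293, -0.177, -0.022], [-0.293, -0.177, -0.022], [-0.293, -0.177, -0.022], [-0.293, -0.177, -0.022], [-0.293, -0.177, -0.022], [-0.293, -0.177, -0.022], [-0.293, -0.177, -0.022]], angular=[[0, 0, -45], [0, 0, -45], [0, 0, -45], [0, 0, -45], [0, 0, -45], [0, 0, -45], [0, 0, -45], [0, 0, -45], [0, 0, -45], [0, 0, -45], [0, 0, -45], [0, 0, -45]], fingers=[1, 1, 1, 1, 1, 1, 1, 1, 1, 1, 1, 1])

```text
clock: 4.38
tcp_pos: [0.4558, -0.2703, 0.328]
orientation: [0.192, 0.981, 0.001, -0.001]
wrist_force: [-0.7, 0.7, 0.4]
width: 0.0854
```

```bash
python3 - <<'E'
from h import *
import pickle
w=imaging.camera_info("wrist");save("wrist","w3.png");pickle.dump(w,open("w3.pkl","wb"))
print(tool()[0],monitor.sense()["qvel"].round(2),monitor.sense()["joint_pos"].round(2))
im=cv2.imread("pics/w3.png");i=im.astype(int)
u=proj(w,np.array([.484,-.282,.173]));print(u)
c,st,_=blob(i,(i[...,2]-i[...,0]>45),int(u[0])-30,int(u[1])-30,60,60);print(c,st,[plane(w,*c,z) for z in(.16,.17)])
cv2.imwrite("pics/c4.png",cv2.resize(im[60:260,130:400],(800,593),interpolation=cv2.INTER_CUBIC))
E
```

```text
[ 0.45609702 -0.26958203  0.32833758] [ 0.02 -0.01 -0.   -0.   -0.   -0.  ] [-0.66  0.18  1.52  0.    1.45 -1.85]
[262.38367993 205.16422776]
[260.02538071 205.10152284] [252 198  17  15 197] [array([ 0.48699297, -0.28594746,  0.16      ]), array([ 0.48393193, -0.28463294,  0.17      ])]
```

View pics/c4.png

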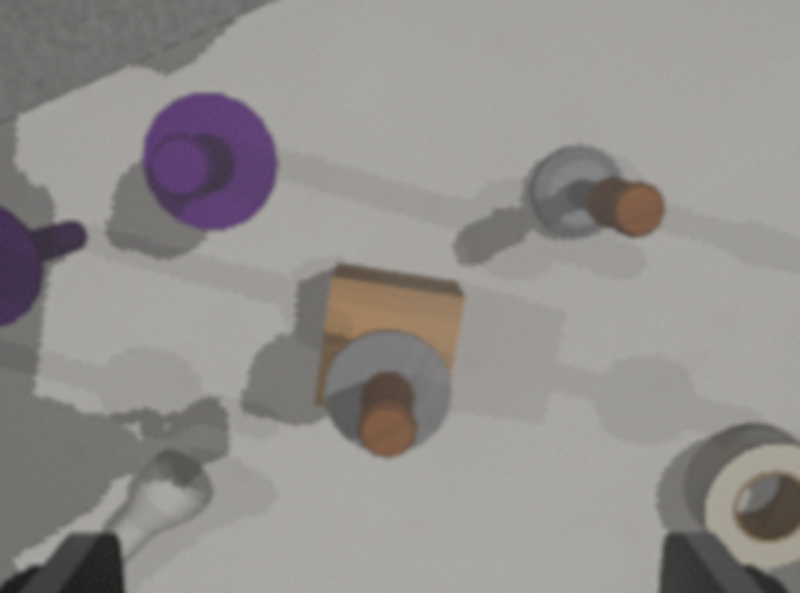

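```bash
python3 - <<'E'
from h import *
import pickle
w=pickle.load(open("w3.pkl","rb"));t=imaging.camera_info("top");s=imaging.camera_info("scene")
print(plane(w,260.4,204.8,.173),plane(w,260.5,191.7,.123),"tri",tri((w,260.4,204.8),(t,294.7,171.2)),tri((w,260.4,204.8),(t,294.7,171.2),(s,293.6,174.8)))
p=.5*(plane(w,260.4,204.8,.173)+plane(w,260.5,191.7,.123))
print(p,goto([*p[:2],.131],None))
E
```

```text
[ 0.48285567 -0.28375429  0.173     ] [ 0.4829198  -0.28389267  0.123     ] tri (array([ 0.48560507, -0.28409898,  0.16428039]), [np.float64(0.000788607907111743), np.float64(0.0007886079071117558)]) (array([ 0.48358446, -0.28310441,  0.17170137]), [np.float64(0.0008832267901026973), np.float64(0.0008037014384853678), np.float64(0.0001742510827255501)])
[ 0.48288773 -0.28382348  0.148     ] (array([-0.0307, -0.0034,  0.1973]), None)
```

Emit:
move_arm(delta_pos=[[-0.031, -0.003, 0.03], [-0.031, -0.003, 0.07], [-0.031, -0.003, 0.11], [-0.031, -0.003, 0.14], [-0.031, -0.003, 0.165], [-0.031, -0.003, 0.185], [-0.031, -0.003, 0.197], [-0.031, -0.003, 0.197], [-0.031, -0.003, 0.197]], angular=[[0, 0, 0], [0, 0, 0], [0, 0, 0], [0, 0, 0], [0, 0, 0], [0, 0, 0], [0, 0, 0], [0, 0, 0], [0, 0, 0]], fingers=[1, 1, 1, 1, 1, 1, 1, 1, 1])

```text
clock: 5.18
tcp_pos: [0.483, -0.2815, 0.1306]
orientation: [0.191, 0.982, 0.002, -0.002]
wrist_force: [0.2, 0.1, 0.2]
width: 0.0853
```

Emit:
move_arm(delta_pos=[[0, 0, 0], [0, 0, 0], [0, 0, 0], [0, 0, 0], [0, 0, 0], [0, 0, 0], [0, 0, 0], [0, 0, 0]], angular=[[0, 0, 0], [0, 0, 0], [0, 0, 0], [0, 0, 0], [0, 0, 0], [0, 0, 0], [0, 0, 0], [0, 0, 0]], fingers=[0, 0, 0, 0, 0, 0, 0, 0], force=100)

```text
clock: 5.85
tcp_pos: [0.4833, -0.2823, 0.1314]
orientation: [0.191, 0.982, 0.001, -0.002]
wrist_force: [-1.0, 0.1, 5.1]
width: 0.0189
```

Emit:
move_arm(delta_pos=[[0, 0, -0.01], [0, 0, -0.025], [0, 0, -0.045], [0, 0, -0.07], [0, 0, -0.1], [0, 0, -0.13], [0, 0, -0.16], [0, 0, -0.19], [0, 0, -0.19], [0, 0, -0.19]], angular=[[0, 0, 0], [0, 0, 0], [0, 0, 0], [0, 0, 0], [0, 0, 0], [0, 0, 0], [0, 0, 0], [0, 0, 0], [0, 0, 0], [0, 0, 0]], fingers=[0, 0, 0, 0, 0, 0, 0, 0, 0, 0])

```text
clock: 6.68
tcp_pos: [0.4847, -0.2833, 0.3239]
orientation: [0.191, 0.982, 0.0, 0.0]
wrist_force: [-0.2, -0.2, -1.5]
width: 0.0187
```

```bash
python3 - <<'E'
from h import *
save("top","t4.png");save("scene","s4.png");save("wrist","w4.png")
s=monitor.sense();print(s["tcp_pos"],s["width"],s["wrist_force"])
print(goto([.4783,.1330,.325],np.radians(158)))
E
```

```text
[ 0.48301046 -0.28208508  0.3201188 ] 0.018620243111003455 [-0.56673713  0.50894424 -1.57420289]
(array([ 0.1598,  0.3832, -0.003 ]), array([ 0.13, -0.36,  0.02]))
```

Emit:
move_arm(delta_pos=[[0.013, 0.032, -0.003], [0.028, 0.067, -0.003], [0.044, 0.105, -0.003], [0.06, 0.143, -0.003], [0.076, 0.181, -0.003], [0.092, 0.219, -0.003], [0.107, 0.257, -0.003], [0.122, 0.295, -0.003], [0.137, 0.33, -0.003], [0.15, 0.36, -0.003], [0.157, 0.377, -0.003], [0.16, 0.383, -0.003]], angular=[[0, 0, 0], [0, 0, 0], [0, 0, 0], [0, 0, 0], [0, 0, 0], [0, 0, 0], [0, 0, 0], [0, 0, 0], [0, 0, 0], [0, 0, 0], [0, 0, 0], [0, 0, 0]], fingers=[0, 0, 0, 0, 0, 0, 0, 0, 0, 0, 0, 0])

```text
clock: 7.83
tcp_pos: [0.4766, 0.1358, 0.3234]
orientation: [0.189, 0.982, 0.002, -0.005]
wrist_force: [-0.8, -0.2, -1.6]
width: 0.019
```

Emit:
move_arm(delta_pos=[[0, 0, 0], [0, 0, 0], [0, 0, 0]], angular=[[0, 0, 0], [0, 0, 0], [0, 0, 0]], fingers=[0, 0, 0])

```text
clock: 8.08
tcp_pos: [0.4763, 0.1347, 0.3226]
orientation: [0.189, 0.982, 0.001, -0.005]
wrist_force: [-0.4, -0.2, -1.0]
width: 0.019
```

```bash
python3 - <<'E'
from h import *
s=monitor.sense();print(s["tcp_pos"],s["width"],s["joint_pos"].round(2),s["wrist_force"])
for n in("top","scene","wrist"): save(n,n[0]+"5.png")
print(goto([.4783,.1330,.325],np.radians(158)))
T=imaging.camera_info("top");S=imaging.camera_info("scene");W=imaging.camera_info("wrist")
b=np.array([.4783,.133,.0])
for n,c in(("top",T),("scene",S),("wrist",W)):print(n,proj(c,b+[0,0,.155]),proj(c,b+[0,0,.195]))
s5=cv2.imread("pics/s5.png");w5=cv2.imread("pics/w5.png")
u=proj(S,b+[0,0,.2]).astype(int)
A=cv2.resize(s5[u[1]-60:u[1]+60,u[0]-40:u[0]+40],(400,600),interpolation=cv2.INTER_CUBIC)
B=cv2.resize(w5[0:384,130:386],(400,600))
cv2.imwrite("pics/c5.png",np.hstack([A,B]));print(u)
E
```

```text
[0.47629162 0.1347306  0.32258088] 0.019046919078919297 [ 0.13  0.13  1.59  0.01  1.43 -1.06] [-0.36476008 -0.22376298 -1.00131328]
(array([-0.002 , -0.0009, -0.0018]), array([ 0.07, -0.57,  0.1 ]))
top [160.85841861 171.37271124] [157.84208196 168.48011669]
scene [186.34734828 146.5976212 ] [185.3220091 135.0924326]
wrist [261.80721086 176.48602221] [261.79104624 185.93273725]
[185 133]
```

View pics/c5.png

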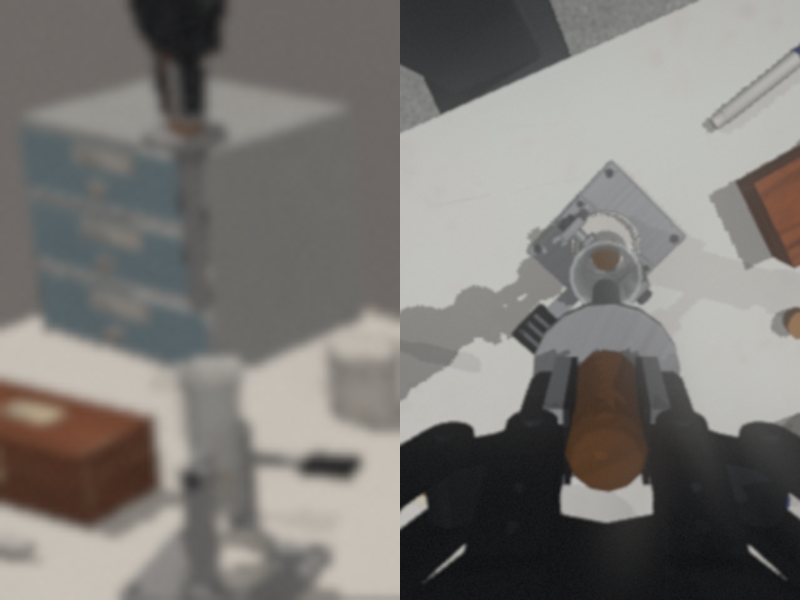

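Emit:
move_arm(delta_pos=[[-0.002, -0.001, 0], [-0.002, -0.001, 0.005], [-0.002, -0.001, 0.015], [-0.002, -0.001, 0.03], [-0.002, -0.001, 0.045], [-0.002, -0.001, 0.06], [-0.002, -0.001, 0.075], [-0.002, -0.001, 0.09], [-0.002, -0.001, 0.09], [-0.002, -0.001, 0.09]], angular=[[0, -0.6, 0], [0, -0.6, 0], [0, -0.6, 0], [0, -0.6, 0], [0, -0.6, 0], [0, -0.6, 0], [0, -0.6, 0], [0, -0.6, 0], [0, -0.6, 0], [0, -0.6, 0]], fingers=[0, 0, 0, 0, 0, 0, 0, 0, 0, 0])

```text
clock: 9.07
tcp_pos: [0.4764, 0.1331, 0.2321]
orientation: [0.19, 0.982, 0.0, -0.001]
wrist_force: [0.5, 0.3, -1.2]
width: 0.0188
```

```bash
python3 - <<'E'
from h import *
s=monitor.sense();print(s["wrist_force"],s["torque"])
print(goto([.4783,.1330,.168],np.radians(158)))
T=imaging.camera_info("top");S=imaging.camera_info("scene")
save("scene","s6.png");save("wrist","w6.png")
s5=cv2.imread("pics/s6.png");w5=cv2.imread("pics/w6.png")
A=cv2.resize(s5[73:193,145:225],(400,600),interpolation=cv2.INTER_CUBIC)
B=cv2.resize(w5[60:300,180:340],(400,600),interpolation=cv2.INTER_CUBIC)
cv2.imwrite("pics/c6.png",np.hstack([A,B]))
E
```

```text
[ 0.45073812  0.32217014 -1.21455823] [ 0.03770029 -0.05317769 -0.01376531]
(array([-0.0019,  0.0006,  0.0641]), array([-0.01, -0.1 ,  0.09]))
```

View pics/c6.png

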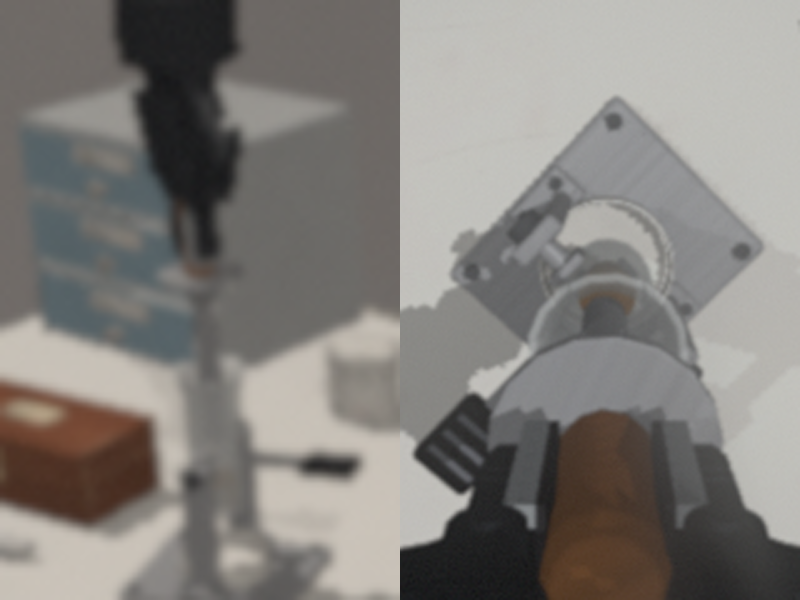

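Emit:
move_arm(delta_pos=[[-0.0025, 0.0015, 0.005], [-0.0025, 0.0015, 0.012], [-0.0025, 0.0015, 0.02], [-0.0025, 0.0015, 0.028], [-0.0025, 0.0015, 0.035], [-0.0025, 0.0015, 0.042], [-0.0025, 0.0015, 0.048], [-0.0025, 0.0015, 0.053], [-0.0025, 0.0015, 0.057], [-0.0025, 0.0015, 0.057]], angular=[[0, 0, 0], [0, 0, 0], [0, 0, 0], [0, 0, 0], [0, 0, 0], [0, 0, 0], [0, 0, 0], [0, 0, 0], [0, 0, 0], [0, 0, 0]], fingers=[0, 0, 0, 0, 0, 0, 0, 0, 0, 0])

```text
clock: 10.0
tcp_pos: [0.4796, 0.1338, 0.1754]
orientation: [0.19, 0.982, 0.0, -0.001]
wrist_force: [-1.1, -0.6, -2.0]
width: 0.0187
```

Force is back to the rod's weight, so the cork has probably come free. I'll seat the collar next.

Emit:
move_arm(delta_pos=[[0, 0, 0.003], [0, 0, 0.005], [0, 0, 0.007], [0, 0, 0.008], [0, 0, 0.009], [0, 0, 0.009]], angular=[[0, 0, 0], [0, 0, 0], [0, 0, 0], [0, 0, 0], [0, 0, 0], [0, 0, 0]], fingers=[0, 0, 0, 0, 0, 0])

```text
clock: 10.5
tcp_pos: [0.4798, 0.1338, 0.1683]
orientation: [0.19, 0.982, 0.0, -0.0]
wrist_force: [-6.5, -0.5, 17.1]
width: 0.0189
```

Emit:
move_arm(delta_pos=[[0, 0, 0], [0, 0, 0], [0, 0, 0], [0, 0, 0], [0, 0, 0], [0, 0, 0], [0, 0, 0], [0, 0, 0]], angular=[[0, 0, 0], [0, 0, 0], [0, 0, 0], [0, 0, 0], [0, 0, 0], [0, 0, 0], [0, 0, 0], [0, 0, 0]], fingers=[0, 0, 0.5, 0.5, 1, 1, 1, 1])

```text
clock: 11.17
tcp_pos: [0.4799, 0.1338, 0.1682]
orientation: [0.19, 0.982, 0.0, -0.0]
wrist_force: [-0.5, -1.1, 0.4]
width: 0.0852
```

Emit:
move_arm(delta_pos=[[0, 0, -0.01], [0, 0, -0.03], [0, 0, -0.06], [0, 0, -0.09], [-0.02, 0, -0.12], [-0.05, 0, -0.14], [-0.08, 0, -0.15], [-0.09, 0, -0.15], [-0.09, 0, -0.15], [-0.09, 0, -0.15]], angular=[[0, 0, 0], [0, 0, 0], [0, 0, 0], [0, 0, 0], [0, 0, 0], [0, 0, 0], [0, 0, 0], [0, 0, 0], [0, 0, 0], [0, 0, 0]], fingers=[1, 1, 1, 1, 1, 1, 1, 1, 1, 1])

```text
clock: 12.0
tcp_pos: [0.5627, 0.1, 0.3177]
orientation: [0.19, 0.982, 0.0, -0.001]
wrist_force: [-0.7, -0.1, 0.0]
width: 0.0854
```

```bash
python3 - <<'E'
from h import *
s=monitor.sense();print(s["tcp_pos"],s["width"],s["wrist_force"])
for n in("top","scene","wrist"): save(n,n[0]+"7.png")
S=cv2.imread("pics/s7.png");T=cv2.imread("pics/t7.png");W=cv2.imread("pics/w7.png")
A=cv2.resize(S[110:210,150:230],(480,600),interpolation=cv2.INTER_CUBIC)
B=cv2.resize(T[145:205,140:204],(320,300),interpolation=cv2.INTER_CUBIC)
C=cv2.resize(W[0:280,112:410],(320,300))
cv2.imwrite("pics/c7.png",cv2.convertScaleAbs(np.hstack([A,np.vstack([B,C])]),alpha=1.3))
E
```

```text
[0.5626728  0.10001184 0.31767731] 0.08541856366580367 [-0.69212422 -0.14087843  0.03748381]
```

View pics/c7.png

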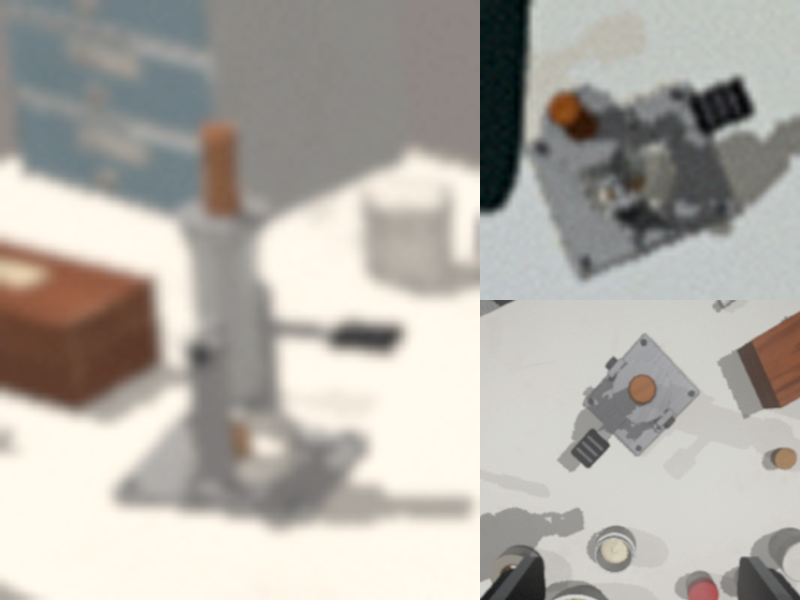

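```bash
python3 - <<'E'
from h import *
t=imaging.camera_info("top");s=imaging.camera_info("scene")
for n,f,x,y,w,h in(("s","s7.png",184,176,14,14),("t","t7.png",164,174,12,14)):
    i=cv2.imread("pics/"+f).astype(int);c,st,_=blob(i,(i[...,2]-i[...,0]>28),x,y,w,h);print(n,c,st)
    if n=="s":cs=c
    else:ct=c
print(tri((t,*ct),(s,*cs)))
for z in(.014,.03,.055):print(z,proj(s,np.array([.4783,.133,z])),proj(t,np.array([.4783,.133,z])))
for z in(.003,.014,.025):print(z,plane(s,*cs,z),plane(t,*ct,z))
E
```

```text
s [189.66666667 182.55555556] [189 181   3   4   9]Traceback (most recent call last):
  File "<stdin>", line 4, in <module>
  File "h.py", line 21, in blob
    n,l,s,c=cv2.connectedComponentsWithStats(m.astype(np.uint8));k=1+np.argmax(s[1:,4]);return c[k],s[k],l==k
                                                                     ~~~~~~~~~^^^^^^^^^
    return _wrapfunc(a, 'argmax', axis=axis, out=out, **kwds)
    return bound(*args, **kwds)
ValueError: attempt to get argmax of an empty sequence
```

```bash
python3 - <<'E'
from h import *
t=imaging.camera_info("top");s=imaging.camera_info("scene")
i=cv2.imread("pics/t7.png").astype(int);d=i[...,2]-i[...,0];print(d[176:187,162:178])
cs=(189.7,182.6)
for z in(.014,.03,.055):print(z,proj(s,np.array([.4783,.133,z])),proj(t,np.array([.4783,.133,z])))
for z in(.008,.014,.025,.035):print(z,plane(s,*cs,z),plane(t,170.4,181,z))
print(tri((t,170.4,181),(s,*cs)))
E
```

```text
[[-2 -1 -3 -3 -1  0  0  0  1 -1  2  6  4  6  5  4]
 [-2 -1  1  0 -4 -1  1  1  0 -1  3  6  7  7  6  5]
 [-2  0 -1  1 -2 -2 -3 -1  1  1  1  4  7  5  6  7]
 [ 0 -1 -1  2  1 -1  1  1  5  5  2  4  7  5  5  6]
 [ 3  1  0 -2 -1 -2 -3  2 10 12 14 10  7  3  6  5]
 [ 4  1  0 -3 -6 -3 -1  7 16 22 18  8  5  3  5  4]
 [ 4  3  2  6  1 -4  0  9 16 25 14  8  7  6  7  4]
 [ 6  8 11 18 15  2 -1  6  5  8  9  6  5  6  6  6]
 [ 3  7 12 19 16  0 -2 -3 -1  0  1  6  3  7  6  3]
 [ 1  5 10  8  5  0 -1 -2 -4  0  0  2  5  6  4  3]
 [ 0  4  3  2 -2 -1 -4 -4 -2  1  0  1  2  5  2  1]]
0.014 [189.73900719 184.6549549 ] [170.06239983 180.19910862]
0.03 [189.37060207 180.52113227] [169.11605418 179.29158583]
0.055 [188.78682255 173.97062324] [167.59097267 177.82906922]
0.008 [0.49737457 0.15359323 0.008     ] [0.47664411 0.13294752 0.008     ]
0.014 [0.48931609 0.14458211 0.014     ] [0.47549275 0.13167782 0.014     ]
0.025 [0.47454221 0.12806172 0.025     ] [0.47338191 0.12935002 0.025     ]
0.035 [0.46111141 0.11304318 0.035     ] [0.47146296 0.12723385 0.035     ]
(array([0.47404675, 0.12880041, 0.02488816]), [np.float64(0.0008617383864917296), np.float64(0.0008617383864915627)])
```

```bash
python3 -c "
from h import *
print(job.job_done())"
```

```text
the job is handed in; nothing more can be done
None
```

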